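# Change the tile in the soldering tray

### The job

In the T-shaped soldering tray, slide the charred black tile from the middle into the empty bay and press it gently home against the sprung orange buffer at its end; then slide the clean white tile sideways into the middle until it presses gently against the red one. Give each a brief steady press of 5 to 9 N (over 15 N chips the brick), keeping the tiles flat on the tray, never lifted. Leave the red tile in its place and everything else on the bench alone, and let go of the tiles.

Things in the scene. Friction and masses are not known exactly. Their poses are not given: they have to be found in the camera images.
- tray: Fixed steel tray with a T-shaped slot. Origin: under the middle place, at bench level. Slot floor 4 mm, walls 16 mm above the bench. The T's crossbar: tray y -88 to +88, x -30 to +30 mm, three places side by side (left y about +58.5, middle 0, right about -58.5 mm), each side tile at least 57 mm from y = 0. From the middle the bay, empty, leads to tray +x.
- mouth (a point): Point on the slot floor where the bay begins, 30 mm from the tray origin along tray +x, same axes. The bay is 60 mm wide (tray y -30 to +30 mm) and its mouth's corners are rounded at 6 mm. Its steel walls are 16 mm high; grey board 13 mm high lies beside them.
- bracket: Fixed blue bracket, 12 x 70 x 30 mm, closing the bay's far end; origin under its face to the bay, 128 mm from the tray's along tray x, same axes. Its screw holds an orange buffer, sprung along x (8 N/mm, 5 mm at most). The screw's setting varies and is NOT measured: the buffer meets the black tile when the tile's centre is 60 to 84 mm from the tray's origin. Feel for it.
- charred: Loose black tile with grey spots, 56 x 56 x 16 mm, 110 to 225 g, with a brass grip post 16 x 16 mm in its middle, from the tile's top (16 mm above the origin) up to 44 mm above the origin. Origin: centre of its underside, z up. Starts in the middle place, square to the tray within 1 degree.
- clean: Loose white tile, otherwise the same size, post and origin as the black one. Starts in the left or the right place of the tray.
- spare: Loose brick-red tile, same size, post and origin. Starts in the other side place, 0.5 to 2.5 mm short of the end wall behind it; it may be pushed back to that wall (centre then 60 mm from the tray's origin along tray y) but stays in its place. The white tile touches it at 56 mm between centres.
- tweezers_red: Steel cross-lock tweezers with red grips, 160 mm, lying on the bench; leave alone.
- tweezers_plain: Steel tweezers with dark grips, 160 mm, lying on the bench; leave alone.
- hammer: Hammer, 220 mm, lying on the bench; leave alone.
- jar_a: Clear glass pot, 52 mm across, 55 mm high; leave alone.
- jar_b: Green glass pot, 52 mm across, 55 mm high; leave alone.
- scrapbox: Clear open box, 100 x 70 x 45 mm; leave alone.
- firebrick: Loose whole brick, 100 x 70 x 45 mm; leave alone.
Not all that is in view belongs to the job. Leave any pink or purple look-alike of the charred alone. Leave any purple look-alike of the bracket alone.

How it is judged:
On the way, in this order (a step that is already met when the one before it is completed fails the run):
1. the black tile is in the bay and pressed against the buffer with more than 3 N (x of charred in the frame of tray above 0.0585 m and contact force between charred and bracket above 3 N), for 0.2 s.
2. the white tile is in the middle and pressed against the red tile with more than 2 N (y of clean in the frame of tray between -0.008 and 0.008 m and contact force between clean and spare above 2 N), for 0.2 s.
At the end, for the whole second after the job is handed in: Black tile flat in the bay, centre 58.5 to 89 mm from the tray origin along tray x; white tile flat in the middle place, centre within 8 mm of the tray origin along y and 4 mm along x, and within 59 mm of the red tile's centre; all three at rest (x of charred in the frame of tray between 0.0585 and 0.089 m and z of each of charred, clean in the frame of tray below 0.0065 m and y of clean in the frame of tray between -0.008 and 0.008 m and x of clean in the frame of tray between -0.004 and 0.004 m and horizontal distance between clean and spare below 0.059 m and linear speed of each of charred, clean, spare below 0.01 m/s); the robot touches nothing.
It fails at once if a tile is pressed against the buffer, a side wall of the tray or another tile with more than 16 N (contact force between charred and bracket above 16 N or contact force between any of clean, charred and spare above 16 N or contact force between charred and clean above 16 N or contact force between any of charred, clean, spare and tray above 16 N).
It fails at once if a tile is lifted more than 6 mm off the slot floor (z of any of charred, clean, spare in the frame of tray above 0.01 m).
It fails at once if the red tile leaves its place (moved more than 8 mm) (distance of spare from where it was at the start of the episode above 0.008 m).
It fails at once if a thing lying about on the bench is moved by more than 20 mm (distance of any of tweezers_red, tweezers_plain, hammer, jar_a, jar_b, scrapbox, firebrick from where it was at the start of the episode above 0.02 m).
It also fails if it takes over 70 s, if anything falls off the work surface, if the arm or the gripper's body presses on something with over 40 N, if the wrist force passes 120 N, or if a joint passes its speed limit or range.

### The arm

A 6-joint arm with a two-finger parallel gripper is mounted at the origin on the work surface. World frame = base frame: x ahead of the robot, y to its left, z up, the work surface at z = 0. Lengths are in m, angles in rad, forces in N, time in s.
With the tool pointing down it reaches from about 0.35 to 0.975 m from the base axis. Payload 4.9 kg.
Tool frame: the origin (TCP) lies at the very end of the fingers, on their centre line; the grasp point (between the pads) lies 19 mm behind it (pinch_z is the distance from the TCP to the grasp point, in m); z points along the fingers, y is the line along which they close (so a half turn about z gives the same grasp; the last joint's range is limited). The gripper opens to 85 mm and grips with 20 to 120 N. Pads are 22 mm wide; open, the fingers measure 114 mm over their backs; the gripper's body (76 mm by 85 mm) begins 54 mm behind the grasp point. The pads swing forward as they close: fully open they stand 13 mm farther back than shut.
Start: joints at [-1.317, 0.053, 1.613, -0, 1.476, -0.119], TCP at [0.228, -0.582, 0.231] pointing down, gripper open.
Joint ranges: [-3.01, 3.01], [-1.01, 2.22], [0.06, 2.58], [-1.02, 4.17], [0.09, 2.62], [-3.14, 3.14]. Speed limits (rad/s): [2.57, 2.57, 3.14, 3.14, 3.14, 3.14].

### API

Orientations are given as a unit quaternion [w, x, y, z].
In Python, from plant import * gives the robot as it stands. The module is installed in compiled form; this text tells all that it offers.
- The arm moves only by the tool play_rows, never from a script. Its arguments are lists of equal length, an entry for each row: "linear": the shift along the world's x, y, z in m, a list of three; "turn": the turn about the world's z in degrees. A call has 1 to 8 rows; each row shifts and turns the commanded pose from where the row before left it; what a row does not reach is not made up. A row lasts 1/8 s, in which the tool goes at most 62.5 mm and 10.7 degrees, less where a joint would pass 70% of its speed; a pose out of reach is approached as far as the arm can. A call is refused whole if a number of a shift passes 0.0625 or a number of a turn 10.7, either way. A call with a gripper value outside its range is refused whole. "hand" is the finger opening in m, from 0 to 0.0854, set as the call begins (left out, the last holds). The fingers move at their own pace and stop on an object; the grip force is fixed at half the most. Time passes only in rows, so rows that do not move let the fingers close. It gives the time, the measured TCP pose, the force, the opening and the grip force at its end, in the units of the state.
- state(): the state, without advancing time (a new reading comes with each control period).
- grab_frame(name): name is "scene" or "top"; returns the picture (420x560x3 uint8, red, green, blue); there is no depth.
- camera_info(name): a dict with "camera_matrix" (3x3 intrinsics, pixels), "distortion" ([k1, k2, p1, p2, k3] as OpenCV has them; the pictures are not rectified), "origin" and "attitude" of the camera in the world. Camera axes: x right, y down, z forward; pixel columns grow to the right and rows downward; lengths in m; the calibration is good to about 2 mm. A picture is of the moment at which its call begins. camera_info takes no time and is no camera call.
- job_done(): hands the job in; it is judged then, once.
Trained networks look in the newest picture that a camera, given by its name, has taken for a name from the list of things; names that differ only in an ending like _2 or _b are one class to them, and where a whole thing is asked for, a point or a joint stands for the part that bears it (a point fixed in the world has none). Each returns a list of dicts, best first, with "p" (0 to 1); they miss things now and then, are a little off and sometimes report something else, mostly with a low value. They report only what shows in the picture. A call takes as long as a camera call. They do not tell look-alikes from the thing itself.
- trace(camera, thing): "region" (420x560 bool, what is visible of it) and "location" ([column, row] in pixels, amid what is visible of it).
The state is a dict: "time": time; "joint_pos": joint angles; "joint_vel": joint speeds; "joint_efforts": joint torques, N m; "tool_pos": TCP position; "tool_rot": TCP orientation; "contact_force": force on the tool from outside, world axes, zero at the start; "ft_torque": the same for the moment, N m; "gripper_width": opening from 0.0 (shut) to 1.0 (fully open); "grasp_force": force on a finger pad.
Only numpy, scipy, OpenCV 4.12 (cv2) and the standard library are available. Lean on these libraries where they do the work, as an engineer would, in place of code of your own. Each camera call takes 0.05 s, during which the arm holds its last target. There are 200 camera calls.

## Working session

There is one attempt and no reset: what is moved stays moved. The work goes in short steps, Python scripts to look and compute and a tool call to move; the robot and the scene stay as the last step left them, time stands still between calls to the robot, and variables do not carry over. Pictures are saved under pics/ and viewed, at most 10 in all, crops included, and the job is handed in when it is done.

Besides the shell and the picture viewer there is one more tool, called after "Request:" as a command line: name --pt "numbers of a row" for each row, then --argument value for the rest. play_rows: Moves the arm, as the interface text tells. Its arguments: {"type":"object","properties":{"linear":{"type":"array","items":{"type":"array","items":{"type":"number"}}},"turn":{"type":"array","items":{"type":"number"}},"hand":{"type":"number"}},"required":["linear","turn"]}

```bash
mkdir -p pics; python3 - <<'E'
from plant import *
import cv2
for n in("scene","top"):
    f=grab_frame(n); cv2.imwrite(f"pics/{n}0.png",cv2.cvtColor(f,cv2.COLOR_RGB2BGR))
    c=camera_info(n); print(n,c)
    for t in("charred","clean","spare","bracket","tray"):
        print(t,[(round(d["p"],2),d["location"]) for d in trace(n,t)])
s=state();print(s["time"],s["tool_rot"],s["contact_force"])
E
```

```text
scene {'camera_matrix': array([[476.36309497,   0.        , 288.19476187],
       [  0.        , 476.36309497, 207.13084285],
       [  0.        ,   0.        ,   1.        ]]), 'distortion': array([-0.10300265,  0.        ,  0.        ,  0.        ,  0.        ]), 'origin': array([1.24162868, 0.3253162 , 1.11679932]), 'attitude': array([-0.16480441,  0.5005775 ,  0.80816242, -0.26293567])}
charred [(0.93, [269.7, 203.0]), (0.65, [279.7, 174.5]), (0.61, [324.3, 175.1]), (0.18, [403.9, 244.5])]
clean [(0.55, [288.8, 205.2]), (0.49, [222.5, 167.7])]
spare [(0.53, [251.5, 196.7]), (0.41, [391.1, 227.3])]
bracket [(0.76, [253.6, 271.6]), (0.58, [253.4, 237.2])]
tray [(0.73, [276.6, 222.4]), (0.43, [271.1, 201.6])]
top {'camera_matrix': array([[495.95900364,   0.        , 283.71684163],
       [  0.        , 495.95900364, 209.74477787],
       [  0.        ,   0.        ,   1.        ]]), 'distortion': array([-0.07540721,  0.        ,  0.        ,  0.        ,  0.        ]), 'origin': array([ 0.41791966, -0.0419811 ,  1.32679871]), 'attitude': array([ 0.03924004, -0.69659963,  0.71606785, -0.02135437])}
charred [(0.93, [275.1, 273.6]), (0.75, [312.2, 210.3]), (0.69, [324.3, 257.2])]
clean [(0.96, [293.5, 217.6])]
spare [(0.8, [335.9, 208.7])]
bracket [(0.85, [301.9, 165.9]), (0.7, [282.5, 133.8]), (0.41, [462.7, 226.4])]
tray [(0.8, [320.7, 189.7])]
0.6 [1.58927698e-05 9.82677298e-01 1.85324926e-01 4.07035628e-06] [ 0.19302373  0.26274288 -0.90532313]
```

```bash
ls -la .
```

```text
total 12
drwxr-xr-x  3 agent agent 4096 Dec  2 17:38 .
drwxr-xr-x 23 root  root  4096 Dec  2 17:38 ..
drwxr-xr-x  2 agent agent 4096 Dec  2 17:39 pics
```

```bash
python3 - <<'E'
import cv2
a=cv2.imread("pics/top0.png")[90:310,190:480]
cv2.imwrite("pics/topc.png",cv2.resize(a,None,fx=2.7,fy=2.7,interpolation=cv2.INTER_CUBIC))
E
```

```text
(no output)
```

View pics/topc.png

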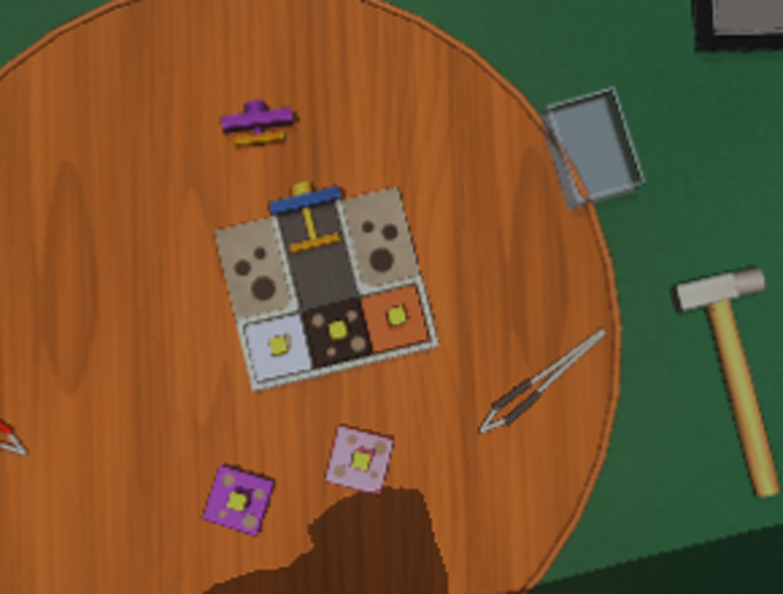

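View pics/scene0.png

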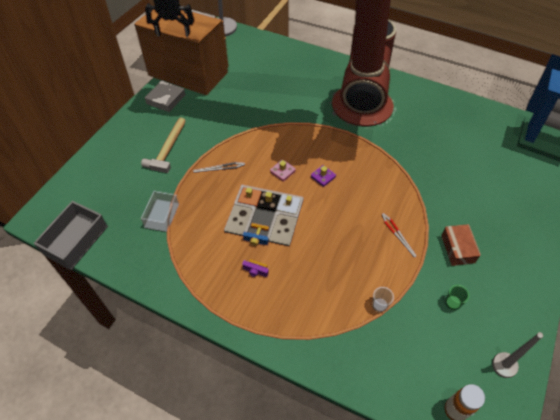

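The top picture shows the black tile at (315,212), with white at (293,218) on the left and red at (337,207) on the right. The look-alikes are pink at (324,260) and purple at (278,275), plus a purple bracket at (283,134). I choose the black tile in the tray at (315,212). The blue bracket with its orange buffer is at (303,165).

```bash
cat > h.py <<'E'
import numpy as np, cv2
from scipy.spatial.transform import Rotation as R
def proj(c,uv,z):
    uv=np.array(uv,float).reshape(-1,1,2)
    n=cv2.undistortPoints(uv,c["camera_matrix"],c["distortion"])[:,0]
    w,x,y,zz=c["attitude"]; d=R.from_quat([x,y,zz,w]).apply(np.c_[n,np.ones(len(n))])
    o=c["origin"]; return o+d*((z-o[2])/d[:,2])[:,None]
def posts(f,box):
    h=cv2.cvtColor(f,cv2.COLOR_RGB2HSV); m=cv2.inRange(h,(22,120,90),(38,255,255))
    k=np.zeros_like(m);x0,y0,x1,y1=box;k[y0:y1,x0:x1]=m[y0:y1,x0:x1]
    n,l,s,c=cv2.connectedComponentsWithStats(k)
    return [(s[i,4],c[i].round(1)) for i in range(1,n) if s[i,4]>=12]
E
python3 - <<'E'
from plant import *; from h import *
c=camera_info("top"); f=grab_frame("top")
for a,p in posts(f,(270,195,350,230)): print("top",a,p,proj(c,p,.048).round(4))
# dark/white/red tile tops by trace
for t in("charred","clean","spare","bracket"):
  for d in trace("top",t)[:2]:
    m=d["region"].astype(np.uint8); r=cv2.minAreaRect(cv2.findNonZero(m)); print(t,r,proj(c,r[0],.02 if t!="bracket" else .03).round(4))
s=camera_info("scene"); g=grab_frame("scene")
for a,p in posts(g,(235,180,305,210)): print("scene",a,p,proj(s,p,.044).round(4))
# steel tray outline corners picked in the top crop (2.7x, offset 190,90), z=.016
P=np.array([[238,320],[253,390],[437,345],[421,284]])/2.7+[190,90]
print(proj(c,P,.016).round(4))
q=state()["tool_rot"];w,x,y,z=q
print(R.from_quat([x,y,z,w]).as_matrix().round(3))
E
```

```text
top 35 [336.5 206.8] [[ 0.532  -0.1477  0.048 ]]
top 38 [314.7 211.8] [[ 0.5206 -0.091   0.048 ]]
top 32 [292.8 217.6] [[ 0.5072 -0.034   0.048 ]]
charred ((313.70587158203125, 212.82357788085938), (20.858062744140625, 20.858062744140625), 75.96376037597656) [[ 0.5203 -0.0893  0.02  ]]
charred ((277.3500061035156, 274.95001220703125), (21.50348663330078, 21.187259674072266), 18.43494987487793) [[0.3597 0.0108 0.02  ]]
clean ((292.5294494628906, 218.11766052246094), (21.828205108642578, 21.3431339263916), 75.96376037597656) [[ 0.5078 -0.0331  0.02  ]]
clean ((310.2059020996094, 196.3235321044922), (61.84658432006836, 71.06293487548828), 75.96376037597656) [[ 0.5643 -0.0815  0.02  ]]
spare ((335.4118347167969, 207.64706420898438), (19.887920379638672, 21.3431339263916), 75.96376037597656) [[ 0.5323 -0.1471  0.02  ]]
bracket ((302.0, 169.5), (25.0, 26.0), 90.0) [[ 0.6351 -0.0618  0.03  ]]
bracket ((285.0, 135.0), (16.0, 24.0), 90.0) [[ 0.7295 -0.0193  0.03  ]]
scene 23 [248.6 190.4] [[ 0.5354 -0.148   0.044 ]]
scene 27 [268.4 194.7] [[ 0.5239 -0.09    0.044 ]]
scene 17 [288.6 198.6] [[ 0.5107 -0.0324  0.044 ]]
[[ 0.5347  0.0044  0.016 ]
 [ 0.4655 -0.0085  0.016 ]
 [ 0.5046 -0.1899  0.016 ]
 [ 0.5651 -0.1764  0.016 ]]
[[ 0.931  0.364  0.   ]
 [ 0.364 -0.931 -0.   ]
 [ 0.     0.    -1.   ]]
```

Request:
play_rows --pt "0.0244 0.041 0" --pt "0.0244 0.041 0" --pt "0.0244 0.041 0" --pt "0.0244 0.041 0" --pt "0.0244 0.041 0" --pt "0.0244 0.041 0" --pt "0.0244 0.041 0" --pt "0.0244 0.041 0" --turn '[-2,-2,-2,-3,0,0,0,0]' --hand 0.036

```text
time: 1.9
tool_pos: [0.4235, -0.2527, 0.2316]
tool_rot: [0.0, 0.994, 0.108, 0.0]
contact_force: [0.5, -0.8, -0.5]
gripper_width: 0.425
grasp_force: 0.0
```

Request:
play_rows --pt "0.0244 0.041 0" --pt "0.0244 0.041 0" --pt "0.0244 0.041 -0.02" --pt "0.0244 0.041 -0.03" --pt "0 0 -0.04" --pt "0 0 -0.03" --pt "0 0 0" --pt "0 0 0" --turn '[0,0,0,0,0,0,0,0]'

```text
time: 2.9
tool_pos: [0.5213, -0.0904, 0.1128]
tool_rot: [0.0, 0.994, 0.108, 0.001]
contact_force: [0.1, 1.1, 0.3]
gripper_width: 0.419
grasp_force: 0.0
```

```bash
cat > s.py <<'E'
from plant import *; from h import *
s=state();w,x,y,z=s["tool_rot"];M=R.from_quat([x,y,z,w]).as_matrix()
t=np.radians(12.3);ex=np.array([np.cos(t),np.sin(t)]);ey=np.array([-np.sin(t),np.cos(t)])
d=s["tool_pos"][:2]-np.array([.5215,-.0905]);F=s["contact_force"]
print(s["time"],s["tool_pos"],"yaw",np.degrees(np.arctan2(M[0,1],-M[1,1])),"tray",d@ex*1e3,d@ey*1e3,"F",F[:2]@ex,F[:2]@ey,F[2],s["gripper_width"]*85.4,s["grasp_force"])
E
python3 s.py; python3 - <<'E'
from plant import *; from h import *
g=grab_frame("scene")[170:290,200:360]
cv2.imwrite("pics/sc1.png",cv2.cvtColor(cv2.resize(g,None,fx=5,fy=5,interpolation=cv2.INTER_CUBIC),cv2.COLOR_RGB2BGR))
E
```

```text
2.9 [ 0.52126161 -0.09044756  0.11277698] yaw 12.34481296541282 tray -0.22174879360927774 0.10202233987901663 F 0.3014735589867917 1.047615393548522 0.2526529841713753 35.74757935681433 0.0
```

View pics/sc1.png

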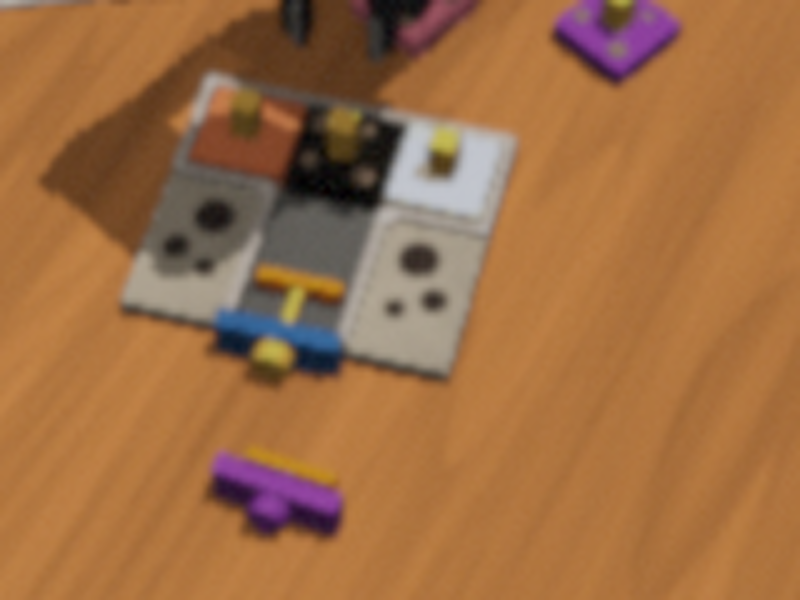

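The crop shows the black tile with grey spots in the tray's middle at scene pixel (268,197), between red (249,193) and white (288,200). The fingers hover over it, lined up with the tray.

Request:
play_rows --pt "0 0 -0.03" --pt "0 0 -0.025" --pt "0 0 -0.015" --pt "0 0 -0.01" --pt "0 0 -0.008" --pt "0 0 0" --pt "0 0 0" --turn '[0,0,0,0,0,0,0]'

```text
time: 3.82
tool_pos: [0.521, -0.0902, 0.0239]
tool_rot: [0.0, 0.994, 0.108, 0.001]
contact_force: [0.9, 0.2, -0.2]
gripper_width: 0.424
grasp_force: 0.0
```

Request:
play_rows --pt "0 0 0" --pt "0 0 0" --pt "0 0 0" --turn '[0,0,0]' --hand 0.021

```text
time: 4.2
tool_pos: [0.5205, -0.09, 0.0235]
tool_rot: [0.0, 0.994, 0.108, 0.0]
contact_force: [0.9, -0.6, 0.2]
gripper_width: 0.244
grasp_force: 0.0
```

```bash
python3 s.py
```

```text
4.2 [ 0.52052643 -0.09003083  0.02345013] yaw 12.363570663916958 tray -0.8512710034305042 0.6657963305300403 F 0.7715590328686672 -0.8046763378500643 0.16994382943152953 20.79838237794654 0.0
```

Request:
play_rows --pt "0 0 0" --pt "0 0 0" --turn '[0,0]' --hand 0.0185

```text
time: 4.45
tool_pos: [0.5205, -0.0901, 0.0234]
tool_rot: [0.0, 0.994, 0.108, 0.0]
contact_force: [0.5, 1.0, 0.2]
gripper_width: 0.22
grasp_force: 0.2
```

Request:
play_rows --pt "0 0 0" --pt "0 0 0" --turn '[0,0]' --hand 0.0165

```text
time: 4.7
tool_pos: [0.5206, -0.0903, 0.0234]
tool_rot: [0.0, 0.994, 0.108, 0.0]
contact_force: [-0.2, -1.6, 0.5]
gripper_width: 0.19
grasp_force: 0.7
```

```bash
python3 s.py
```

```text
4.7 [ 0.52057014 -0.090289    0.02341717] yaw 12.360047509910597 tray -0.8635684608646396 0.40424375173409655 F -0.4948563799832749 -1.4881890329610046 0.5179850908526769 16.216891673975766 0.7331769168376923
```

Request:
play_rows --pt "0 0 0" --pt "0 0 0" --pt "0 0 0" --pt "0 0 0" --turn '[0,0,0,0]' --hand 0.0

```text
time: 5.2
tool_pos: [0.5206, -0.0902, 0.0236]
tool_rot: [0.0, 0.994, 0.108, 0.0]
contact_force: [-0.2, -1.5, 3.9]
gripper_width: 0.175
grasp_force: 59.6
```

```bash
python3 s.py
```

```text
5.2 [ 0.52064393 -0.09016886  0.02361073] yaw 12.359819277714855 tray -0.7658726801881012 0.5059090962096866 F -0.4912017237946604 -1.4331860538226397 3.892515098822403 14.928930372347692 59.59816038608551
```

Request:
play_rows --pt "0.002 0.0004 0" --pt "0.002 0.0004 0" --pt "0.002 0.0004 0" --pt "0.002 0.0005 0" --pt "0 0 0" --turn '[0,0,0,0,0]'

```text
time: 5.82
tool_pos: [0.5277, -0.0885, 0.0236]
tool_rot: [-0.0, 0.994, 0.108, -0.001]
contact_force: [-5.1, -1.2, 8.8]
gripper_width: 0.176
grasp_force: 60.1
```

```bash
python3 s.py
```

```text
5.825 [ 0.52773186 -0.08848027  0.02363227] yaw 12.376990943340525 tray 6.519070286165475 0.645790682869969 F -5.276804196910887 -0.08737380205506384 8.831430688425513 15.038797666833526 60.11698007583618
```

Request:
play_rows --pt "0 0 0.0005" --pt "0 0 0.0005" --pt "0.002 0.0004 0" --pt "0.002 0.0004 0" --pt "0 0 0" --turn '[0,0,0,0,0]'

```text
time: 6.45
tool_pos: [0.5324, -0.0872, 0.0239]
tool_rot: [-0.0, 0.994, 0.108, -0.0]
contact_force: [-0.2, -0.1, -2.1]
gripper_width: 0.17
grasp_force: 58.9
```

```bash
python3 s.py
```

```text
6.45 [ 0.53239615 -0.08724212  0.02385398] yaw 12.369925628211284 tray 11.340062475321005 0.8618824529189675 F -0.18791758435708764 -0.06528220618721595 -2.120043039970742 14.529019698080326 58.86418282985687
```

Request:
play_rows --pt "0.003 0.0007 -0.0002" --pt "0.003 0.0006 0" --pt "0.003 0.0007 0" --pt "0.003 0.0006 0" --pt "0.003 0.0007 0" --pt "0 0 0" --turn '[0,0,0,0,0,0]'

```text
time: 7.2
tool_pos: [0.5477, -0.0842, 0.0241]
tool_rot: [0.0, 0.994, 0.108, 0.0]
contact_force: [-0.2, -0.1, -1.8]
gripper_width: 0.172
grasp_force: 58.9
```

```bash
python3 s.py
```

```text
7.2 [ 0.54767633 -0.0842168   0.02414875] yaw 12.367858410947246 tray 26.913979516387105 0.5626182897686482 F -0.20060612018774843 -0.08815368499023918 -1.7960282637547922 14.684621321964263 58.85891497135162
```

Request:
play_rows --pt "0.004 0.0009 -0.0003" --pt "0.004 0.0009 0" --pt "0.004 0.0008 0" --pt "0.004 0.0009 0" --pt "0.004 0.0009 0" --pt "0 0 0" --turn '[0,0,0,0,0,0]'

```text
time: 7.95
tool_pos: [0.5678, -0.0798, 0.0239]
tool_rot: [0.0, 0.994, 0.108, 0.0]
contact_force: [-0.0, -0.1, -1.7]
gripper_width: 0.173
grasp_force: 58.9
```

```bash
python3 s.py
```

```text
7.95 [ 0.5677621  -0.07981064  0.02385211] yaw 12.370971714516001 tray 47.47733554349972 0.588758790902838 F -0.046011648438460666 -0.042984034531997686 -1.7018617094131891 14.754476474223528 58.861157298088074
```

Request:
play_rows --pt "0.002 0.0004 -0.0003" --pt "0.002 0.0004 0" --pt "0.002 0.0005 0" --pt "0.002 0.0004 0" --pt "0.002 0.0004 0" --pt "0 0 0" --turn '[0,0,0,0,0,0]'

```text
time: 8.7
tool_pos: [0.5779, -0.0777, 0.0236]
tool_rot: [0.0, 0.994, 0.108, 0.0]
contact_force: [0.9, 0.8, 0.4]
gripper_width: 0.169
grasp_force: 59.1
```

Request:
play_rows --pt "0.001 0.0002 0" --pt "0.001 0.0002 0" --pt "0.001 0.0002 0" --pt "0 0 0" --turn '[0,0,0,0]'

```text
time: 9.2
tool_pos: [0.5793, -0.0774, 0.0237]
tool_rot: [0.0, 0.994, 0.108, -0.002]
contact_force: [-7.1, -0.1, 6.1]
gripper_width: 0.177
grasp_force: 60.0
```

```bash
python3 s.py
```

```text
9.2 [ 0.57934757 -0.07742656  0.02369629] yaw 12.365523454038179 tray 59.30475431329079 0.4500523668145417 F -6.98547733589504 1.4208807669510137 6.099969815638136 15.126839550666963 59.999147057533264
```

Request:
play_rows --pt "0 0 0.0003" --pt "0 0 0" --pt "0 0 0" --turn '[0,0,0]'

```text
time: 9.57
tool_pos: [0.5793, -0.0774, 0.0237]
tool_rot: [0.0, 0.994, 0.108, -0.001]
contact_force: [-5.6, -1.2, 4.3]
gripper_width: 0.176
grasp_force: 59.8
```

```bash
python3 s.py
```

```text
9.575 [ 0.579346   -0.07742123  0.02369359] yaw 12.359963247970994 tray 59.3043529641176 0.45560351152009076 F -5.715618498396945 0.055549107284580845 4.277858889477205 15.047106526916558 59.7632110118866
```

Request:
play_rows --pt "0 0 0.0004" --pt "0 0 0" --pt "0 0 0" --turn '[0,0,0]'

```text
time: 9.95
tool_pos: [0.5794, -0.0773, 0.0237]
tool_rot: [0.0, 0.994, 0.108, -0.001]
contact_force: [-4.7, -1.9, 3.7]
gripper_width: 0.176
grasp_force: 59.4
```

```bash
python3 s.py
```

```text
9.95 [ 0.57936349 -0.07734957  0.02372868] yaw 12.36024228938218 tray 59.33671188485706 0.5218829919114136 F -4.999262037754589 -0.8078403567631267 3.716057929706334 15.050885154993466 59.390085339546204
```

Request:
play_rows --pt "0 0 0.0006" --pt "0 0 0" --pt "0 0 0" --turn '[0,0,0]'

```text
time: 10.32
tool_pos: [0.5795, -0.0772, 0.0239]
tool_rot: [-0.0, 0.994, 0.108, -0.001]
contact_force: [-4.1, -2.7, -2.6]
gripper_width: 0.172
grasp_force: 58.8
```

```bash
python3 s.py
```

```text
10.325 [ 0.57946425 -0.07724261  0.02388113] yaw 12.359464445171831 tray 59.45793772138995 0.6049294547552219 F -4.526162941638396 -1.7259626931579644 -2.6376678500483144 14.719492029440104 58.76753747463226
```

```bash
python3 - <<'E'
from plant import *; from h import *
c=camera_info("top"); p=proj(c,[306.5,182],.015)[0]; t=np.radians(12.3)
d=p[:2]-[.5205,-.0905]; print(p,d@[np.cos(t),np.sin(t)])
E
python3 s.py
```

```text
[ 0.60359064 -0.07295896  0.015     ] 0.08492011552684693
10.325 [ 0.57946425 -0.07724261  0.02388113] yaw 12.359464445171831 tray 59.45793772138995 0.6049294547552219 F -4.526162941638396 -1.7259626931579644 -2.6376678500483144 14.719492029440104 58.76753747463226
```

Request:
play_rows --pt "0.0003 0.0001 0" --pt "0.0003 0.0001 0" --pt "0 0 0" --pt "0 0 0" --turn '[0,0,0,0]'

```text
time: 10.82
tool_pos: [0.5797, -0.0772, 0.0239]
tool_rot: [0.0, 0.994, 0.108, -0.002]
contact_force: [-5.8, -2.8, -1.3]
gripper_width: 0.174
grasp_force: 58.9
```

```bash
python3 s.py
```

```text
10.825 [ 0.57969521 -0.07717366  0.02389438] yaw 12.36477915211378 tray 59.69829081161827 0.6230964921815838 F -6.308244140168248 -1.4720828205951102 -1.313297495819663 14.900511904424821 58.90750050544739
```

Request:
play_rows --pt "0 0 0" --pt "0 0 0" --pt "0 0 0" --pt "0 0 0" --turn '[0,0,0,0]'

```text
time: 11.32
tool_pos: [0.5797, -0.0772, 0.0239]
tool_rot: [-0.0, 0.994, 0.108, -0.002]
contact_force: [-5.1, -3.0, -2.1]
gripper_width: 0.174
grasp_force: 58.9
```

Request:
play_rows --pt "0 0 0" --pt "0 0 0" --pt "0 0 0" --pt "0 0 0" --turn '[0,0,0,0]' --hand 0.036

```text
time: 11.82
tool_pos: [0.5815, -0.0769, 0.0252]
tool_rot: [0.0, 0.994, 0.108, 0.001]
contact_force: [1.1, -0.4, 0.2]
gripper_width: 0.421
grasp_force: 0.0
```

Request:
play_rows --pt "0 0 0.005" --pt "0 0 0.015" --pt "0 0 0.025" --pt "0 0 0.03" --pt "0 0 0" --turn '[0,0,0,0,0]'

```text
time: 12.45
tool_pos: [0.5837, -0.0776, 0.1043]
tool_rot: [0.001, 0.994, 0.108, 0.004]
contact_force: [0.5, -0.3, 0.5]
gripper_width: 0.42
grasp_force: 0.0
```

```bash
python3 s.py
```

```text
12.45 [ 0.58370683 -0.07761241  0.1042709 ] yaw 12.360503856056374 tray 63.524353036342326 -0.6601777560000035 F 0.456668955306711 -0.3910358409202593 0.49929690987369285 35.88605736080724 0.0
```

Request:
play_rows --pt "-0.02 0.011 0" --pt "-0.02 0.011 0" --pt "-0.02 0.011 0" --pt "-0.0152 0.0114 0" --pt "0 0 0" --pt "0 0 0" --pt "0 0 0" --turn '[0,0,0,0,0,0,0]'

```text
time: 13.32
tool_pos: [0.5064, -0.033, 0.0998]
tool_rot: [0.0, 0.994, 0.107, 0.0]
contact_force: [0.1, -0.1, 0.3]
gripper_width: 0.42
grasp_force: 0.0
```

```bash
python3 s.py;  python3 - <<'E'
from plant import *; from h import *
s=camera_info("scene"); g=grab_frame("scene")
for a,p in posts(g,(235,180,305,240)): print("scene",a,p,proj(s,p,.044).round(4))
g=g[170:290,200:360]
cv2.imwrite("pics/sc2.png",cv2.cvtColor(cv2.resize(g,None,fx=5,fy=5,interpolation=cv2.INTER_CUBIC),cv2.COLOR_RGB2BGR))
E
```

```text
13.325 [ 0.50638731 -0.03297202  0.09984961] yaw 12.337371649750748 tray -2.510577450633215 59.426920845970116 F 0.08816020037169046 -0.10319669775331997 0.34927217016010237 35.854417194942805 0.0
scene 17 [258.3 230.2] [[ 0.6429 -0.058   0.044 ]]
```

View pics/sc2.png

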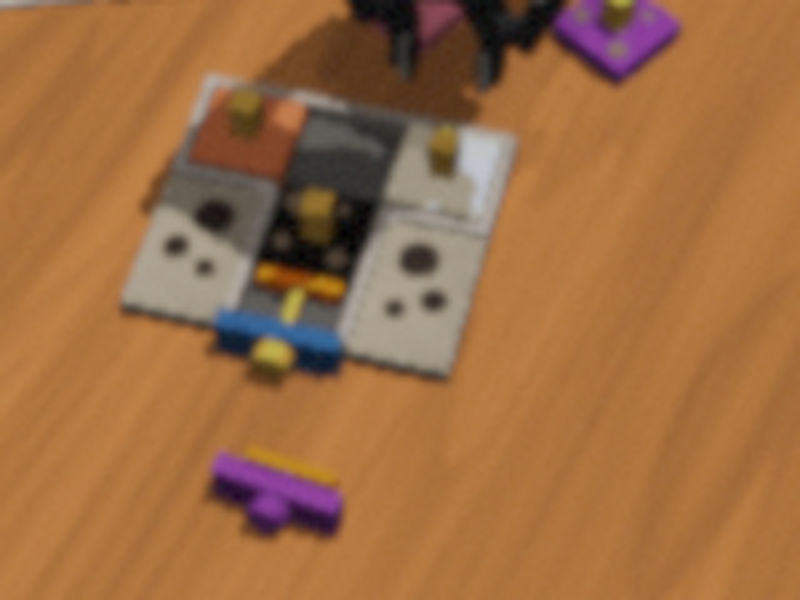

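The picture shows the black tile in the bay against the orange buffer, with its post at (263,213). The middle is empty, and white is still on the left with its post at (288,200).

Request:
play_rows --pt "0.002 0 -0.025" --pt "0 0 -0.02" --pt "0 0 -0.015" --pt "0 0 -0.01" --pt "0 0 -0.0055" --pt "0 0 0" --pt "0 0 0" --turn '[0,0,0,0,0,0,0]'

```text
time: 14.25
tool_pos: [0.5084, -0.0327, 0.025]
tool_rot: [0.0, 0.994, 0.108, 0.001]
contact_force: [-0.0, 0.5, 0.5]
gripper_width: 0.421
grasp_force: 0.0
```

Request:
play_rows --pt "0 0 0" --pt "0 0 0" --pt "0 0 0" --turn '[0,0,0]' --hand 0.021

```text
time: 14.62
tool_pos: [0.5079, -0.0326, 0.0245]
tool_rot: [0.0, 0.994, 0.108, 0.0]
contact_force: [0.7, -0.9, -0.4]
gripper_width: 0.247
grasp_force: 0.0
```

```bash
python3 s.py
```

```text
14.625 [ 0.5079365  -0.03258305  0.02448486] yaw 12.35798811509264 tray -0.9140875807706252 59.47693328684839 F 0.481877099758749 -1.0712013838457766 -0.3531380971095063 21.069761217785253 0.0
```

Request:
play_rows --pt "0.0002 -0.001 0" --pt "0 0 0" --turn '[0,0]' --hand 0.0185

```text
time: 14.88
tool_pos: [0.5081, -0.0336, 0.0243]
tool_rot: [0.0, 0.994, 0.108, 0.0]
contact_force: [-0.5, 0.3, -0.7]
gripper_width: 0.215
grasp_force: 0.0
```

Request:
play_rows --pt "0 0 0" --pt "0 0 0" --turn '[0,0]' --hand 0.0165

```text
time: 15.12
tool_pos: [0.508, -0.0335, 0.0243]
tool_rot: [-0.0, 0.994, 0.108, -0.0]
contact_force: [0.2, -0.5, 0.6]
gripper_width: 0.193
grasp_force: 0.0
```

```bash
python3 s.py
```

```text
15.125 [ 0.50800429 -0.03353502  0.02427298] yaw 12.360333699099629 tray -1.0506526348618288 58.53237301718961 F 0.06484574114970515 -0.5645226182135226 0.5757984172979713 16.5192538443733 0.0
```

Request:
play_rows --pt "0 0 0" --pt "0 0 0" --pt "0 0 0" --pt "0 0 0" --turn '[0,0,0,0]' --hand 0.0

```text
time: 15.62
tool_pos: [0.5082, -0.0336, 0.0244]
tool_rot: [0.0, 0.994, 0.108, 0.0]
contact_force: [-0.3, -0.2, 2.6]
gripper_width: 0.169
grasp_force: 59.9
```

```bash
python3 s.py
```

```text
15.625 [ 0.5081819  -0.03357577  0.02444626] yaw 12.360189567755148 tray -0.8857960297038256 58.45473002230331 F -0.33909751523744763 -0.15429670633640266 2.6073597212178194 14.473557845254444 59.92364466190338
```

Request:
play_rows --pt "0 0 0.0004" --pt "0.0004 -0.002 0" --pt "0.0004 -0.002 0" --pt "0.0004 -0.002 0" --pt "0.0005 -0.002 0" --pt "0 0 0" --turn '[0,0,0,0,0,0]'

```text
time: 16.38
tool_pos: [0.5096, -0.042, 0.0245]
tool_rot: [0.0, 0.994, 0.108, -0.0]
contact_force: [-0.2, -0.3, -1.9]
gripper_width: 0.173
grasp_force: 59.6
```

```bash
python3 s.py
```

```text
16.375 [ 0.50960707 -0.04195773  0.02449341] yaw 12.34629617600488 tray -1.2789559963667045 49.96156973008858 F -0.2647162505561543 -0.2920710112021248 -1.8584310747972022 14.810435399774905 59.6286803483963
```

Request:
play_rows --pt "0.0009 -0.004 -0.0002" --pt "0.0009 -0.004 0" --pt "0.0009 -0.004 0" --pt "0.0009 -0.004 0" --pt "0.0009 -0.004 0" --pt "0.0009 -0.004 0" --pt "0 0 0" --turn '[0,0,0,0,0,0,0]'

```text
time: 17.25
tool_pos: [0.5153, -0.0661, 0.0245]
tool_rot: [0.0, 0.994, 0.107, 0.0]
contact_force: [1.5, -0.2, -0.1]
gripper_width: 0.168
grasp_force: 59.7
```

```bash
python3 s.py
```

```text
17.25 [ 0.51527495 -0.06610564  0.02452475] yaw 12.341887101126233 tray -0.8854156104893982 25.160524239643518 F 1.460552600585439 -0.48093151308404863 -0.11055224957702747 14.325752306331056 59.68870997428894
```

Request:
play_rows --pt "0.0008 -0.004 0" --pt "0.0008 -0.004 0" --pt "0.0008 -0.004 0" --pt "0.0008 -0.004 0" --pt "0.0008 -0.004 0" --pt "0 0 0" --turn '[0,0,0,0,0,0]'

```text
time: 18.0
tool_pos: [0.5193, -0.0861, 0.0245]
tool_rot: [0.0, 0.994, 0.107, 0.0]
contact_force: [-0.1, -0.5, -1.8]
gripper_width: 0.173
grasp_force: 59.7
```

```bash
python3 s.py
```

```text
18.0 [ 0.51925344 -0.08607691  0.0245078 ] yaw 12.339150975046035 tray -1.2527386079434921 4.800148830997062 F -0.24366384290932913 -0.45898013655028924 -1.8207104633037559 14.77354062582797 59.70585644245148
```

Request:
play_rows --pt "0.0002 -0.001 0" --pt "0.0002 -0.001 0" --pt "0.0002 -0.001 0" --pt "0.0002 -0.001 0" --pt "0 0 0" --turn '[0,0,0,0,0]'

```text
time: 18.62
tool_pos: [0.5199, -0.0897, 0.0245]
tool_rot: [0.0, 0.994, 0.108, -0.0]
contact_force: [-0.0, -0.7, -0.1]
gripper_width: 0.168
grasp_force: 59.6
```

```bash
python3 s.py
```

```text
18.625 [ 0.51993044 -0.08969301  0.02448421] yaw 12.359470717016977 tray -1.3616160271249924 1.1228260040387796 F -0.17961755903287166 -0.6817692020383955 -0.09341115504885578 14.312564045594069 59.62753772735596
```

Request:
play_rows --pt "0.0001 -0.0005 0" --pt "0.0001 -0.0005 0" --pt "0.0001 -0.0005 0" --pt "0 0 0" --turn '[0,0,0,0]'

```text
time: 19.12
tool_pos: [0.5202, -0.0911, 0.0245]
tool_rot: [0.0, 0.994, 0.108, 0.0]
contact_force: [-1.4, 1.1, 0.1]
gripper_width: 0.173
grasp_force: 59.6
```

```bash
python3 s.py
```

```text
19.125 [ 0.52023583 -0.09109936  0.02448183] yaw 12.36147570847269 tray -1.362833114757537 -0.3162995691315789 F -1.1273161745939875 1.3817451214063452 0.07077696925766652 14.732451495451462 59.63374435901642
```

Request:
play_rows --pt "0.0001 -0.0005 0" --pt "0.0001 -0.0005 0" --pt "0 0 0" --turn '[0,0,0]'

```text
time: 19.5
tool_pos: [0.5205, -0.0921, 0.0245]
tool_rot: [0.0, 0.994, 0.108, 0.0]
contact_force: [-0.1, 1.2, -0.4]
gripper_width: 0.172
grasp_force: 59.6
```

```bash
python3 s.py
```

```text
19.5 [ 0.52045565 -0.09214275  0.02450619] yaw 12.356829744412996 tray -1.3703284334354855 -1.382560394497861 F 0.19157647543082368 1.211323528110362 -0.44072155785494344 14.654903559602417 59.632338881492615
```

Request:
play_rows --pt "0.0001 -0.0005 0" --pt "0.0001 -0.0005 0" --pt "0 0 0" --turn '[0,0,0]'

```text
time: 19.88
tool_pos: [0.5206, -0.0931, 0.0245]
tool_rot: [0.0, 0.994, 0.108, 0.0]
contact_force: [-0.8, 0.4, 0.0]
gripper_width: 0.177
grasp_force: 59.6
```

```bash
python3 s.py
```

```text
19.875 [ 0.520646   -0.09313679  0.02449342] yaw 12.358203962473297 tray -1.3961159549061006 -2.3943319813319643 F -0.6453248926477594 0.5803408801687808 0.012643443215539452 15.12663557632673 59.63080823421478
```

Request:
play_rows --pt "0.0001 -0.0005 0" --pt "0.0001 -0.0005 0" --pt "0 0 0" --turn '[0,0,0]'

```text
time: 20.25
tool_pos: [0.5208, -0.0939, 0.0245]
tool_rot: [-0.0, 0.994, 0.108, 0.0]
contact_force: [-0.1, 0.9, -0.4]
gripper_width: 0.172
grasp_force: 59.7
```

```bash
python3 s.py
```

```text
20.25 [ 0.52084149 -0.09393115  0.02446821] yaw 12.35928912877792 tray -1.3743307025496894 -3.212108863333252 F 0.05741849971811666 0.9230325771504125 -0.4118581394144553 14.71294434789483 59.675742387771606
```

Request:
play_rows --pt "0.0001 -0.0004 0" --pt "0.0001 -0.0004 0" --pt "0 0 0" --turn '[0,0,0]'

```text
time: 20.62
tool_pos: [0.521, -0.0948, 0.0245]
tool_rot: [-0.0, 0.994, 0.108, -0.0]
contact_force: [-1.0, 2.0, 0.8]
gripper_width: 0.176
grasp_force: 59.7
```

```bash
python3 s.py
```

```text
20.625 [ 0.52101203 -0.09483646  0.0245032 ] yaw 12.358131695828812 tray -1.4005644517668938 -4.132969429546549 F -0.506893006478668 2.1684371074595528 0.7919570453713719 15.006843022624517 59.7049605846405
```

Request:
play_rows --pt "0.0001 -0.0004 0" --pt "0.0001 -0.0004 0" --pt "0 0 0" --turn '[0,0,0]'

```text
time: 21.0
tool_pos: [0.5211, -0.0955, 0.0245]
tool_rot: [-0.0, 0.994, 0.108, -0.0]
contact_force: [-0.7, 2.3, 0.4]
gripper_width: 0.177
grasp_force: 59.8
```

```bash
python3 s.py
```

```text
21.0 [ 0.52114796 -0.09549028  0.02448951] yaw 12.354252260666271 tray -1.4070431644176298 -4.800731434715745 F -0.22537613233251408 2.355788039984784 0.42081754365852364 15.150574614427148 59.78256583213806
```

Request:
play_rows --pt "0.0001 -0.0003 0" --pt "0.0001 -0.0003 0" --pt "0 0 0" --turn '[0,0,0]'

```text
time: 21.38
tool_pos: [0.5212, -0.0956, 0.0245]
tool_rot: [-0.001, 0.994, 0.108, -0.0]
contact_force: [-2.5, 5.6, 2.6]
gripper_width: 0.175
grasp_force: 60.1
```

```bash
python3 s.py
```

```text
21.375 [ 0.52116951 -0.09556115  0.02454745] yaw 12.353407690406852 tray -1.4010793189506854 -4.874565878365545 F -1.241901776738841 6.032869940649433 2.603419699393718 14.933999235015287 60.08710205554962
```

Request:
play_rows --pt "0 -0.0001 0" --pt "0 0 0" --pt "0 0 0" --pt "0 0 0" --turn '[0,0,0,0]'

```text
time: 21.88
tool_pos: [0.5212, -0.0956, 0.0245]
tool_rot: [-0.001, 0.994, 0.108, -0.0]
contact_force: [-2.7, 5.5, 2.1]
gripper_width: 0.174
grasp_force: 60.1
```

```bash
python3 s.py
```

```text
21.875 [ 0.52116138 -0.09556765  0.02452533] yaw 12.354016436473747 tray -1.4104086714728885 -4.879193142720629 F -1.492231472671041 5.976357382343743 2.125956494994597 14.900249298986752 60.092400312423706
```

Request:
play_rows --pt "-0.0001 0.0006 0" --pt "0 0 0" --pt "0 0 0" --turn '[0,0,0]'

```text
time: 22.25
tool_pos: [0.5212, -0.0955, 0.0245]
tool_rot: [-0.0, 0.994, 0.108, -0.0]
contact_force: [-1.8, 5.1, 2.0]
gripper_width: 0.174
grasp_force: 60.0
```

Request:
play_rows --pt "0 0 0" --pt "0 0 0" --pt "0 0 0" --pt "0 0 0" --turn '[0,0,0,0]' --hand 0.034

```text
time: 22.75
tool_pos: [0.5215, -0.096, 0.0246]
tool_rot: [0.0, 0.994, 0.108, 0.0]
contact_force: [-0.9, 0.5, 0.1]
gripper_width: 0.4
grasp_force: 0.0
```

Request:
play_rows --pt "0 0 0.005" --pt "0 0 0.015" --pt "0 0 0.03" --pt "0 0 0.03" --pt "0 0 0.04" --pt "-0.04 -0.04 0.02" --pt "-0.04 -0.04 0" --pt "-0.04 -0.04 0" --turn '[0,0,0,0,0,0,0,0]'

```text
time: 23.75
tool_pos: [0.4007, -0.217, 0.1665]
tool_rot: [0.001, 0.994, 0.108, 0.001]
contact_force: [-0.6, -0.8, 0.3]
gripper_width: 0.398
grasp_force: 0.0
```

Request:
play_rows --pt "-0.02 -0.05 0" --pt "-0.02 -0.05 0" --pt "-0.02 -0.05 0" --pt "-0.02 -0.05 0" --pt "0 0 0" --pt "0 0 0" --turn '[0,0,0,0,0,0]'

```text
time: 24.5
tool_pos: [0.3214, -0.4156, 0.1652]
tool_rot: [0.0, 0.994, 0.107, 0.0]
contact_force: [-0.5, -0.7, -0.4]
gripper_width: 0.397
grasp_force: 0.0
```

```bash
python3 - <<'E'
from plant import *; from h import *
c=camera_info("top"); f=grab_frame("top")
P=[proj(c,p,.048)[0,:2] for a,p in posts(f,(270,175,350,230))]; t=np.radians(12.3)
for p in P: d=p-[.5205,-.0912]; print(d@[np.cos(t),np.sin(t)],d@[-np.sin(t),np.cos(t)])
cv2.imwrite("pics/top2.png",cv2.cvtColor(cv2.resize(f[150:240,250:370],None,fx=5,fy=5,interpolation=cv2.INTER_CUBIC),cv2.COLOR_RGB2BGR))
print(state()["time"])
E
```

```text
0.05872027444878149 0.001492554970297797
-0.0006775263911925431 -0.05927761221909101
-0.0013736744361546602 -0.003950213738620709
24.55
```

View pics/top2.png

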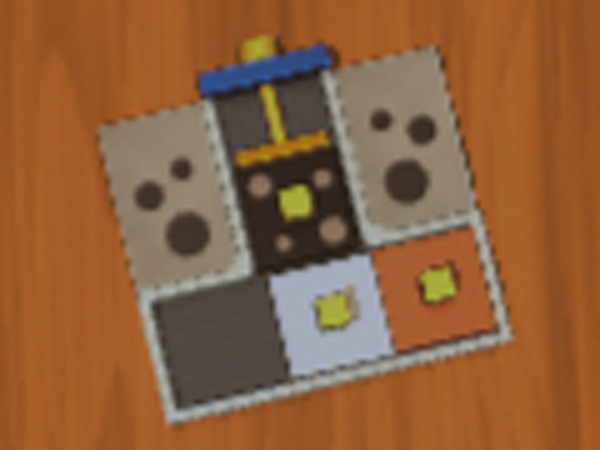

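The picture shows black against the buffer with its post at crop (296,202). White is in the middle at (333,310), touching red at (437,285), and the gripper is clear.

```bash
python3 -c "
from plant import *
print(job_done())"
```

```text
the job is handed in; nothing more can be done
None
```

I handed the job in at about 25 s, but the hand-in returned no verdict: the black tile was pressed home against the buffer at about 6 N, the white tile was pressed against the red one in the middle at about 6 N, and both were released with the gripper clear.

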